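Pass a foil-capped flask into the glove box airlock

ROBOT

A 7-joint arm with a two-finger parallel gripper is mounted at the origin on the work surface. World frame = base frame: x ahead of the robot, y to its left, z up, the work surface at z = 0. Lengths are in m, angles in rad, forces in N, time in s.
With the tool pointing down it reaches from about 0.4 to 0.85 m from the base axis. Payload 6.9 kg.
Tool frame: the origin (TCP) lies midway between the tips of the shut fingers; the grasp point (between the pads) lies 19 mm behind it (ctrl.tcp_to_grasp is the distance from the TCP to the grasp point, in m); x points along the fingers, y is the direction in which the jaws open and shut, and the axes are right-handed (so a half turn about x gives the same grasp; the last joint's range is limited). The gripper opens to 85 mm and grips with 20 to 120 N. Pads are 22 mm wide; open, the fingers measure 114 mm over their backs; the gripper's body (76 mm by 85 mm) begins 54 mm behind the grasp point. The pads swing forward as they close: fully open they stand 13 mm farther back than shut.
Start: joints at [1.361, 0.507, -0.238, 1.5, 0.126, 1.149, -0.155], TCP at [0.194, -0.594, 0.231] pointing down, gripper open.
Joint ranges: [-3.08, 3.08], [-0.24, 2.05], [-1.43, 1.35], [0, 2.5], [-1.52, 4.66], [0.17, 1.96], [-2.89, 2.89]. Speed limits (rad/s): [2.39, 2.39, 3.14, 3.14, 3.14, 3.14, 3.14].

INTERFACE

Orientations are given as a unit quaternion [x, y, z, w].
In Python, from rig import ctrl gives the robot as it stands.
- The arm moves only by the tool play_rows, never from a script. Its argument "commands" is a list of rows, each a list of 3 entries, a list of its own where there are three numbers: the closure in counts, from 0 (fully open) to 255 (shut), then the shift along the world's x, y, z in mm, then the turn about the world's z in degrees. A call has 1 to 20 rows; each row shifts and turns the commanded pose from where the row before left it; what a row does not reach is not made up. A row lasts 1/10 s, in which the tool goes at most 50 mm and 8.59 degrees, less where a joint would pass 70% of its speed; a pose out of reach is approached as far as the arm can. A call with a gripper value outside its range is refused whole. The fingers move at their own pace and stop on an object; "newtons" is the grip in N (left out, the last holds). Time passes only in rows, so rows that do not move let the fingers close. It gives the time, the measured TCP pose, the force and the opening at its end, in the units of the state.
- ctrl.get_obs(): the state, without advancing time (a new reading comes with each control period).
- ctrl.get_image(name): name is "scene" or "top"; returns a dict with "image" (400x640x3 uint8, red, green, blue), "depth" (400x640 float32, m along the optical axis (not along the pixel's ray), 0 where there is no reading), "fx", "fy", "cx", "cy" (pixels), "xyz" and "orientation" of the camera in the world. Camera axes: x right, y down, z forward; pixel columns grow to the right and rows downward; lengths in m; the calibration is good to about 2 mm. A picture is of the moment at which its call begins.
- ctrl.close_job(): hands the job in, once; it reports no verdict.
Trained networks look in a picture, given as the dict that the camera call returned (one of the last four; its "shot" number tells which), for a name from the list of things; names that differ only in an ending like _2 or _b are one class to them, and where a whole thing is asked for, a point or a joint stands for the part that bears it (a point fixed in the world has none). Each returns a list of dicts, best first, with "conf" (0 to 1); they miss things now and then, are a little off and sometimes report something else, mostly with a low value. They report only what shows in the picture. A call takes as long as a camera call.
- ctrl.outline_of(picture, name): "region" (400x640 bool, what is visible of it) and "box" ([centre column, centre row, width, height] in pixels, round what is visible of it).
The state is a dict: "time": time; "joint_pos": joint angles; "qvel": joint speeds; "joint_torque": joint torques, N m; "ee_pos": TCP position; "orientation": TCP orientation; "force": force on the tool from outside, world axes, zero at the start; "moment": the same for the moment, N m; "opening": finger opening in m.
Only numpy, scipy, OpenCV 4.12 (cv2) and the standard library are available. Lean on these libraries where they do the work, as an engineer would, in place of code of your own. Each camera call takes 0.05 s, during which the arm holds its last target. There are 200 camera calls.

TASK

Pass the smaller of the two foil-capped flasks into the glove box's airlock. First check by touch that the inner door (the drop gate on the glove-box side) is shut: press its grip down until it is fully home; only then swing the airlock's lid, its outer door, wide open. Set the flask down gently and upright on the clear part of the airlock floor, let it go, and shut the lid fully again, leaving the dish in the airlock, the inner door and everything else on the bench as they are.

Things in the scene. Friction and masses are not known exactly. Their poses are not given: they have to be found in the camera images.
- pass_box: The airlock (pass box), clear-walled, fixed to a clear glove box. Origin: centre of the underside of its loading chamber, on the bench; y points to the glove box, z up. Rim 135 mm above the bench, walls 8 mm, 262 mm wide along x. Lid over y -107 to +101 mm, 135 to 143 mm high. Inner door's housing at y 98 to 152 mm, then a neck as high; the glove box, 420 mm high, begins at y 258 mm.
- pass_box_floor (a point): centre of the chamber's floor, on its upper face, 12 mm above the bench; axes as the pass box. Inside, the open chamber measures x -118 to +118 mm and y -95 to +95 mm from here
- outer_door (a joint): angle of the lid (the outer door, on top): 0 is shut, it swings up towards the glove box to at most 1.75. A stiff hinge keeps the lid where it is left; moving it takes about 2 to 7 N at its bar, and it does not fall shut by itself: it must be pressed the last bit home. It starts shut.
- outer_door_handle (a point): middle of the lid's round steel bar handle (12 mm thick, 110 mm long along the pass box's x axis, on two 10 mm posts 110 mm apart); it stands 46 mm off the lid's outer face, 16 mm from the lid's free edge. The point's frame turns with the lid.
- outer_door_hinge (a point): middle of the lid's hinge axis, which runs along the pass box's x axis; seen from it with the lid shut, the bar lies 196 mm in -y and 54 mm up; the bar moves on a circle about this axis
- inner_door (a joint): height of the inner door (m) above shut: a flat drop gate that slides up and down in its housing; 0 is shut (its shoulder lies on the housing); it starts somewhere from 0 to 0.03. Friction holds it where it is left; pressing it down takes about 3 to 5 N.
- inner_door_grip (a point): centre of the top face of the inner door's grip, a black bar 90 mm long along the pass box's x axis, 18 mm wide and 30 mm high, on top of the gate; this face is 171.5 mm above the bench when shut
- flask_small_centre (a point): the smaller conical flask (the one to pass in), half-way up: 112 mm high, base 64 mm across, origin 56 mm above its base, z up along its axis. Its foil cap is the top 40 mm (72 to 112 mm above the base), 34 mm across: hold it there. About 0.11 kg.
- flask_large_centre (a point): bystander: the larger foil-capped conical flask, half-way up; 150 mm high, base 85 mm across, foil 48 mm across
- media_bottle_centre (a point): bystander: small glass bottle with a screw cap, half-way up; 116 mm high, 56 mm across
- dish_in_box: small covered dish, 55 mm across and 15 mm high, lying on the airlock floor near the inner door; origin at the centre of its underside; it stays
- dish_stack: bystander: stack of three covered dishes, 90 mm across, 48 mm high; origin under its centre
- dish_single: bystander: covered dish 90 mm across, 16 mm high; origin under its centre
- marker_pen: bystander: marker pen 135 mm long lying along its x axis, 13 mm thick; origin under its middle
- tube_rack: bystander: white tube rack 110 x 60 mm, 83 mm high with its tubes; origin under its centre
- tweezers: bystander: steel tweezers 120 mm long lying along x, 5 mm high; origin under the middle

How it is judged:
On the way, in this order (a step that is already met when the one before it is completed fails the run):
1. the inner door is pressed down by touch and is fully shut, with the lid still shut (contact force between the fingers and inner_door above 2.5 N and value of joint inner_door below 0.002 m and value of joint outer_door below 0.05 rad), for 0.1 s.
2. the lid is swung wide open (beyond 1.1 rad) (value of joint outer_door above 1.1 rad), for 0.2 s.
3. the small flask stands upright and let go on the airlock's floor (z of flask_small_centre in the frame of pass_box_floor between 0.05 and 0.06 m and x of flask_small_centre in the frame of pass_box_floor between -0.09 and 0.09 m and y of flask_small_centre in the frame of pass_box_floor between -0.07 and 0.07 m and angle between flask_small_centre's own z axis and vertical below 0.1 rad and contact force between the fingers and flask_small below 0.1 N), for 0.2 s.
At the end, for the whole second after the job is handed in: The lid is shut (within 0.03 rad), the inner door is shut (within 3 mm), and the small flask stands at rest and upright (within 0.1 rad) on the airlock's floor (value of joint outer_door below 0.03 rad and value of joint inner_door below 0.003 m and z of flask_small_centre in the frame of pass_box_floor between 0.05 and 0.06 m and x of flask_small_centre in the frame of pass_box_floor between -0.09 and 0.09 m and y of flask_small_centre in the frame of pass_box_floor between -0.07 and 0.07 m and angle between flask_small_centre's own z axis and vertical below 0.1 rad and linear speed of flask_small below 0.02 m/s and velocity of joint outer_door below 0.02 rad/s); the robot touches nothing.
It fails at once if the lid is opened (beyond 0.06 rad) while the inner door is not shut (more than 3 mm up) (value of joint outer_door above 0.06 rad and value of joint inner_door above 0.003 m).
It fails at once if the small flask is dropped or knocked along (faster than 0.35 m/s while not held) (linear speed of flask_small above 0.35 m/s and contact force between the fingers and flask_small below 0.1 N).
It fails at once if the dish in the airlock is shifted more than 20 mm (distance of dish_in_box from where it was at the start of the episode above 0.02 m).
It fails at once if another thing on the bench is shifted more than 25 mm (distance of any of flask_large_centre, media_bottle_centre, dish_stack, dish_single, marker_pen, tube_rack, tweezers from where it was at the start of the episode above 0.025 m).
It also fails if it takes over 72 s, if anything falls off the work surface, if the arm or the gripper's body presses on something with over 40 N, if the wrist force passes 120 N, or if a joint passes its speed limit or range.

## Working session

There is one attempt and no reset: what is moved stays moved. The work goes in short steps, Python scripts to look and compute and a tool call to move; the robot and the scene stay as the last step left them, time stands still between calls to the robot, and variables do not carry over. Pictures are saved under pics/ and viewed, about 8 in all and at most 12, crops included, and the job is handed in when it is done.

Besides the shell and the picture viewer there is one more tool, called after ">>>" by a JSON object that holds its "api" and its "payload", one argument or row to a line. play_rows: Moves the arm, as the interface text tells. Its arguments: {"type":"object","properties":{"commands":{"type":"array"},"newtons":{"type":"number"}},"required":["commands"]}

```bash
mkdir -p pics; cat > h.py <<'E'
import numpy as np, cv2
from scipy.spatial.transform import Rotation as R
from rig import ctrl
def save(p,n,crop=None,s=1):
    im=p["image"][:,:,::-1]
    if crop: im=im[crop[1]:crop[3],crop[0]:crop[2]]
    if s!=1: im=cv2.resize(im,None,fx=s,fy=s,interpolation=cv2.INTER_CUBIC)
    cv2.imwrite("pics/"+n,im)
def pts(p,mask=None):
    d=p["depth"]; v,u=np.nonzero((d>0)&(mask if mask is not None else True))
    z=d[v,u]; c=np.c_[(u-p["cx"])/p["fx"]*z,(v-p["cy"])/p["fy"]*z,z]
    return R.from_quat(p["orientation"]).apply(c)+np.array(p["xyz"])
def proj(p,X):
    c=R.from_quat(p["orientation"]).inv().apply(np.atleast_2d(X)-np.array(p["xyz"]))
    return np.c_[c[:,0]/c[:,2]*p["fx"]+p["cx"],c[:,1]/c[:,2]*p["fy"]+p["cy"]]
def ray(p,u,v,z):
    d=R.from_quat(p["orientation"]).apply([(u-p["cx"])/p["fx"],(v-p["cy"])/p["fy"],1]); o=np.array(p["xyz"])
    return o+d*(z-o[2])/d[2]
E
python3 - <<'E'
from h import *
np.set_printoptions(precision=3,suppress=True)
o=ctrl.get_obs(); print({k:np.round(v,3) for k,v in o.items()})
names="pass_box outer_door outer_door_handle inner_door inner_door_grip flask_small_centre flask_large_centre media_bottle_centre dish_in_box dish_stack dish_single marker_pen tube_rack tweezers".split()
for c in ("scene","top"):
    p=ctrl.get_image(c); save(p,c+"0.png"); print(c,p["xyz"],p["orientation"],p["fx"])
    for n in names:
        try: L=ctrl.outline_of(p,n)
        except Exception as e: print(n,e); continue
        for r in L[:2]:
            P=pts(p,r["region"])
            print(n,round(r["conf"],2),np.round(r["box"]), np.median(P,0) if len(P) else None, np.percentile(P,[2,98],axis=0).round(3).tolist() if len(P) else None)
E
```

```text
{'time': np.float64(0.0), 'joint_pos': array([ 1.36 ,  0.508, -0.237,  1.501,  0.126,  1.149, -0.155]), 'qvel': array([-0.   ,  0.003, -0.   ,  0.001,  0.001, -0.   , -0.   ]), 'joint_torque': array([  0.   , -62.061,  -2.187, -24.966,   0.013,   0.012,   0.   ]), 'ee_pos': array([ 0.194, -0.594,  0.23 ]), 'orientation': array([-0.698, -0.112,  0.698, -0.111]), 'force': array([-0.303, -0.065, -0.911]), 'moment': array([0.049, 0.024, 0.02 ]), 'opening': np.float64(0.085)}
scene [ 1.404 -0.466  1.089] [ 0.79   0.485 -0.204 -0.317] 511.31552793649143
pass_box 0.7 [488. 116. 303. 230.] [0.609 0.481 0.243] [[0.235, 0.092, 0.015], [0.791, 0.86, 0.424]]
outer_door 0.6 [396. 159. 116.  77.] [0.537 0.189 0.145] [[0.395, 0.085, 0.136], [0.652, 0.301, 0.193]]
outer_door_handle 0.78 [395. 159. 118.  80.] [0.538 0.189 0.145] [[0.394, 0.086, 0.135], [0.653, 0.302, 0.193]]
inner_door 0.9 [430. 142.  57.  49.] [0.519 0.317 0.156] [[0.41, 0.3, 0.131], [0.616, 0.345, 0.187]]
inner_door_grip 0.81 [429. 141.  53.  48.] [0.521 0.317 0.156] [[0.407, 0.3, 0.131], [0.617, 0.352, 0.186]]
flask_small_centre 0
[... 2439 characters left out ...]
 -0.29   0.011] [[0.578, -0.304, 0.001], [0.704, -0.276, 0.017]]
marker_pen 0.7 [211. 222. 101. 120.] [0.518 0.196 0.143] [[0.394, 0.09, 0.14], [0.646, 0.299, 0.192]]
marker_pen 0.55 [400. 176.  13.  48.] [ 0.628 -0.289  0.011] [[0.581, -0.303, 0.006], [0.704, -0.276, 0.017]]
tube_rack 0.58 [462. 176.  43.  49.] [ 0.629 -0.445  0.048] [[0.577, -0.487, 0.003], [0.68, -0.41, 0.085]]
tube_rack 0.37 [213. 222. 102. 121.] [0.519 0.196 0.143] [[0.394, 0.09, 0.14], [0.646, 0.301, 0.192]]
tweezers 0.82 [440. 267.  27.  34.] [ 0.391 -0.395  0.003] [[0.343, -0.428, -0.003], [0.432, -0.359, 0.008]]
tweezers 0.18 [464. 177.  44.  45.] [ 0.63  -0.446  0.048] [[0.577, -0.49, 0.001], [0.685, -0.41, 0.086]]
```

View pics/scene0.png

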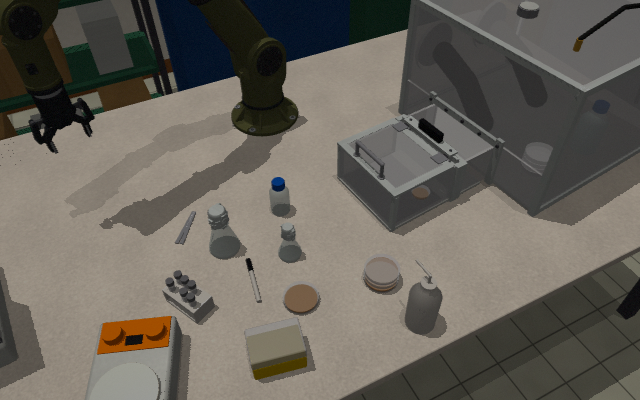

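View pics/top0.png

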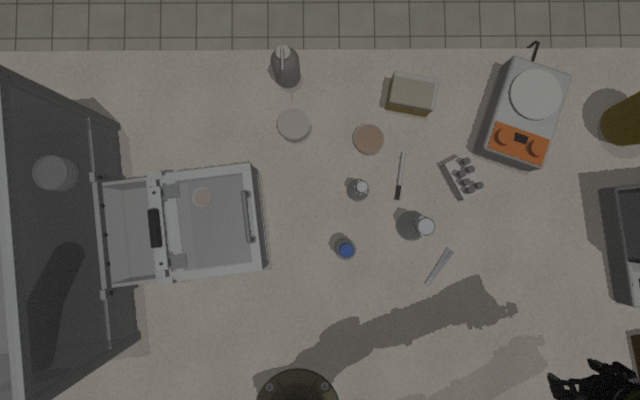

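```bash
python3 - <<'E'
from h import *
np.set_printoptions(precision=4,suppress=True)
for c in ("scene","top"):
    p=ctrl.get_image(c); P=pts(p)
    in_=(P[:,0]>.3)&(P[:,0]<.75)
    lid=P[in_&(P[:,1]>.07)&(P[:,1]<.30)&(P[:,2]>.135)&(P[:,2]<.153)]
    bar=P[in_&(P[:,1]>.07)&(P[:,1]<.20)&(P[:,2]>.182)&(P[:,2]<.21)]
    grip=P[in_&(P[:,1]>.29)&(P[:,1]<.36)&(P[:,2]>.165)&(P[:,2]<.22)]
    hous=P[in_&(P[:,1]>.29)&(P[:,1]<.38)&(P[:,2]>.12)&(P[:,2]<.15)]
    for n,Q in dict(lid=lid,bar=bar,grip=grip,hous=hous).items():
        if len(Q)<5: print(c,n,len(Q));continue
        r=cv2.minAreaRect((Q[:,:2]*1000).astype(np.float32))
        print(c,n,len(Q),"rect mm",np.round(r[0],1),np.round(r[1],1),round(r[2],2),"z pct",np.percentile(Q[:,2],[5,50,90,98]))
    for n,lo in (("flask_small_centre",.09),("flask_large_centre",.13),("media_bottle_centre",.10)):
        L=ctrl.outline_of(p,n)
        if L:
            Q=pts(p,L[0]["region"]);Q=Q[Q[:,2]>lo]
            print(c,n,len(Q),np.median(Q,0),Q.min(0),Q.max(0))
    print(c,[(round(r["conf"],2),np.round(r["box"])) for r in ctrl.outline_of(p,"dish_in_box")])
E
```

```text
scene lid 4664 rect mm [518.4 199.6] [271.7 230.4] 6.09 z pct [0.1404 0.1446 0.1476 0.1495]
scene bar 173 rect mm [531.7 103.3] [121.2  12.8] 6.5 z pct [0.187  0.194  0.1973 0.1992]
scene grip 256 rect mm [506.8 320.2] [93.7 22.2] 6.5 z pct [0.1665 0.1812 0.1861 0.1874]
scene hous 1012 rect mm [506.  335.1] [ 89.9 276.6] 89.98 z pct [0.1278 0.1356 0.1468 0.1494]
scene flask_small_centre 157 [ 0.6108 -0.1762  0.1094] [ 0.5925 -0.1908  0.0902] [ 0.6223 -0.1581  0.1187]
scene flask_large_centre 299 [ 0.5112 -0.3216  0.1486] [ 0.4761 -0.345   0.1302] [ 0.5285 -0.2954  0.1568]
scene media_bottle_centre 139 [ 0.4513 -0.1333  0.1156] [ 0.4272 -0.1493  0.1   ] [ 0.4647 -0.1159  0.1235]
scene [(0.3, array([430., 141.,  53.,  49.]))]
top lid 9128 rect mm [517. 202.] [266.2 225. ] 6.53 z pct [0.1403 0.1433 0.1458 0.1474]
top bar 272 rect mm [529.  106.7] [120.2  12.3] 6.7 z pct [0.189  0.1937 0.196  0.1973]
top grip 391 rect mm [505.1 322.8] [89.5 18.7] 6.95 z pct [0.1694 0.1824 0.185  0.1866]
top hous 2712 rect mm [505.2 335. ] [275.3  90. ] 0.0 z pct [0.1303 0.1338 0.1451 0.1483]
top flask_small_centre 157 [ 0.6013 -0.1682  0.1103] [ 0.5844 -0.1852  0.0907] [ 0.6207 -0.1513  0.1161]
top flask_large_centre 336 [ 0.5022 -0.3149  0.1489] [ 0.4779 -0.3418  0.1301] [ 0.5265 -0.2942  0.1543]
top media_bottle_centre 175 [ 0.4444 -0.1289  0.1156] [ 0.4269 -0.1466  0.102 ] [ 0.4616 -0.1114  0.1197]
top []
```

```bash
python3 - <<'E'
from h import *
np.set_printoptions(precision=4,suppress=True)
o=ctrl.get_obs(); M=R.from_quat(o["orientation"]).as_matrix(); print("tool axes cols\n",M, "yaw of jaw",np.degrees(np.arctan2(M[1,1],M[0,1])))
B=np.array([.5202,.1964]);a=np.radians(6.7); bx=np.array([np.cos(a),np.sin(a)]);by=np.array([-np.sin(a),np.cos(a)])
W=lambda x,y:B+x*bx+y*by
p=ctrl.get_image("top")
d=ray(p,203,197,.027); v=d[:2]-B; print("dish box xy",v@bx,v@by, d)
for n,x,y in (("bar",0,-.091),("grip",0,.125),("bar1.5",0,.145),("place",-.03,-.04)): print(n,W(x,y))
for c in ("scene","top"):
    q=p if c=="top" else ctrl.get_image(c)
    Q=pts(q);Q=Q[(abs(Q[:,0]-.605)<.05)&(abs(Q[:,1]+.172)<.05)&(Q[:,2]>.109)]
    print(c,len(Q),np.median(Q,0),(Q.min(0)+Q.max(0))/2)
# project box model on the top picture
im=p["image"][:,:,::-1].copy()
for z,(x0,x1,y0,y1) in ((.143,(-.131,.131,-.107,.101)),(.012,(-.118,.118,-.095,.095)),(.195,(-.055,.055,-.097,-.085)),(.1835,(-.045,.045,.116,.134))):
    C=[np.r_[W(x,y),z] for x,y in((x0,y0),(x1,y0),(x1,y1),(x0,y1))]
    cv2.polylines(im,[proj(p,C).round().astype(int)],True,(0,255,0),1)
cv2.imwrite("pics/fit.png",cv2.resize(im[130:310,80:380],None,fx=2.6,fy=2.6,interpolation=cv2.INTER_CUBIC))
E
```

```text
tool axes cols
 [[-0.      0.3105 -0.9506]
 [ 0.     -0.9506 -0.3105]
 [-1.     -0.     -0.    ]] yaw of jaw -71.90827668171843
dish box xy 0.07180268403729188 0.04725106522718249 [0.586  0.2517 0.027 ]
bar [0.5308 0.106 ]
grip [0.5056 0.3205]
bar1.5 [0.5033 0.3404]
place [0.4951 0.1532]
scene 88 [ 0.6047 -0.174   0.1128] [ 0.606  -0.1733  0.1132]
top 111 [ 0.6017 -0.1702  0.1119] [ 0.603  -0.171   0.1128]
```

View pics/fit.png

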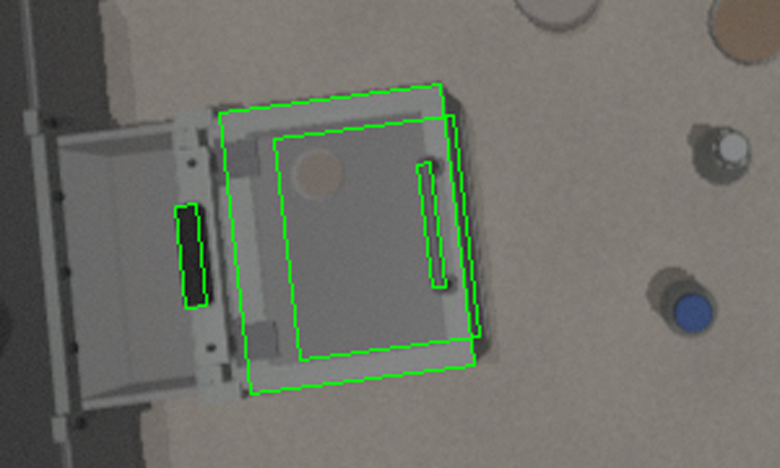

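>>> {"api": "play_rows", "payload": {
  "commands": [
    [255, [20, 28, 6], -0.8],
    [255, [20, 28, 6], -0.8],
    [255, [20, 28, 6], -0.8],
    [255, [20, 28, 6], -0.8],
    [255, [20, 28, 6], -0.8],
    [255, [20, 28, 6], -0.8],
    [255, [20, 28, 6], -0.8],
    [255, [20, 28, 6], -0.8],
    [255, [20, 28, 6], -0.8],
    [255, [20, 28, 6], -0.8],
    [255, [20, 28, 6], -0.8],
    [255, [20, 28, 6], -0.8],
    [255, [20, 28, 6], -0.8],
    [255, [20, 28, 6], -1.0]
  ],
  "newtons": 25
}}

```text
time: 3.5
ee_pos: [0.4747, -0.2009, 0.3157]
orientation: [0.706, 0.041, -0.706, 0.041]
force: [-0.1, -0.4, 0.6]
opening: -0.0002
```

>>> {"api": "play_rows", "payload": {
  "commands": [
    [255, [2, 38, 0], 0],
    [255, [2, 38, 0], 0],
    [255, [2, 38, 0], 0],
    [255, [2, 38, 0], 0],
    [255, [2, 38, 0], 0],
    [255, [2, 38, 0], 0],
    [255, [2, 38, 0], 0],
    [255, [2, 38, 0], 0],
    [255, [2, 38, 0], 0],
    [255, [2, 38, 0], 0],
    [255, [2, 38, 0], 0],
    [255, [2, 38, 0], 0],
    [255, [2, 38, 0], 0],
    [255, [3, 28, 0], 0],
    [255, [0, 0, 0], 0],
    [255, [0, 0, 0], 0]
  ]
}}

```text
time: 5.1
ee_pos: [0.5028, 0.3202, 0.3149]
orientation: [-0.706, -0.042, 0.706, -0.042]
force: [0.8, 0.0, -0.1]
opening: 0.0001
```

>>> {"api": "play_rows", "payload": {
  "commands": [
    [255, [1, 0, -25], 0],
    [255, [1, 0, -25], 0],
    [255, [0, 0, -25], 0],
    [255, [0, 0, -25], 0],
    [255, [0, 0, -15], 0],
    [255, [0, 0, -5], 0],
    [255, [0, 0, -4], 0],
    [255, [0, 0, -4], 0],
    [255, [0, 0, -4], 0],
    [255, [0, 0, -4], 0],
    [255, [0, 0, -3], 0],
    [255, [0, 0, 0], 0]
  ]
}}

```text
time: 6.3
ee_pos: [0.5052, 0.3199, 0.1761]
orientation: [0.706, 0.041, -0.706, 0.041]
force: [-0.4, 0.0, 0.6]
opening: -0.0001
```

>>> {"api": "play_rows", "payload": {
  "commands": [
    [255, [0, 0, -2], 0],
    [255, [0, 0, -2], 0]
  ]
}}

```text
time: 6.5
ee_pos: [0.5052, 0.3199, 0.1724]
orientation: [0.706, 0.041, -0.706, 0.041]
force: [1.0, -1.1, 2.7]
opening: -0.0001
```

>>> {"api": "play_rows", "payload": {
  "commands": [
    [255, [0, 0, -2], 0],
    [255, [0, 0, -1], 0]
  ]
}}

```text
time: 6.7
ee_pos: [0.5053, 0.32, 0.1715]
orientation: [0.707, 0.041, -0.705, 0.041]
force: [-6.5, -5.5, 26.8]
opening: -0.0004
```

>>> {"api": "play_rows", "payload": {
  "commands": [
    [255, [0, 0, 0], 0],
    [255, [0, 0, 0], 0],
    [255, [0, 0, 0], 0]
  ]
}}

```text
time: 7.0
ee_pos: [0.5052, 0.32, 0.1715]
orientation: [0.707, 0.041, -0.705, 0.041]
force: [-4.1, -4.9, 19.8]
opening: 0.0001
```

>>> {"api": "play_rows", "payload": {
  "commands": [
    [255, [0, 0, 6], 0],
    [255, [0, 0, 30], 0],
    [160, [0, 0, 35], 0],
    [120, [3, -25, 15], 0],
    [120, [3, -30, 0], 0],
    [120, [3, -30, 0], 0],
    [120, [4, -30, 0], 0],
    [120, [4, -30, 0], 0],
    [120, [4, -30, 0], 0],
    [120, [4, -30, 0], 0],
    [120, [0, -9, 0], 0],
    [120, [0, 0, 0], 0],
    [120, [0, 0, 0], 0]
  ]
}}

```text
time: 8.3
ee_pos: [0.5298, 0.1073, 0.2552]
orientation: [-0.706, -0.042, 0.706, -0.041]
force: [-0.7, 1.0, -0.1]
opening: 0.0451
```

```bash
python3 - <<'E'
from h import *
o=ctrl.get_obs(); print(o["time"],o["ee_pos"],o["force"],o["opening"],ctrl.tcp_to_grasp)
p=ctrl.get_image("scene"); save(p,"bar.png",(300,40,560,240),3)
P=pts(p); g=P[(abs(P[:,0]-.505)<.06)&(abs(P[:,1]-.32)<.03)&(P[:,2]>.15)&(P[:,2]<.21)]
print(len(g),np.percentile(g[:,2],[50,90,98]))
E
```

```text
8.3 [0.52977236 0.10732077 0.25521735] [-0.66509198  0.98817322 -0.1253905 ] 0.04513001038139471 0.0187
272 [0.1681716  0.17355502 0.17557447]
```

View pics/bar.png

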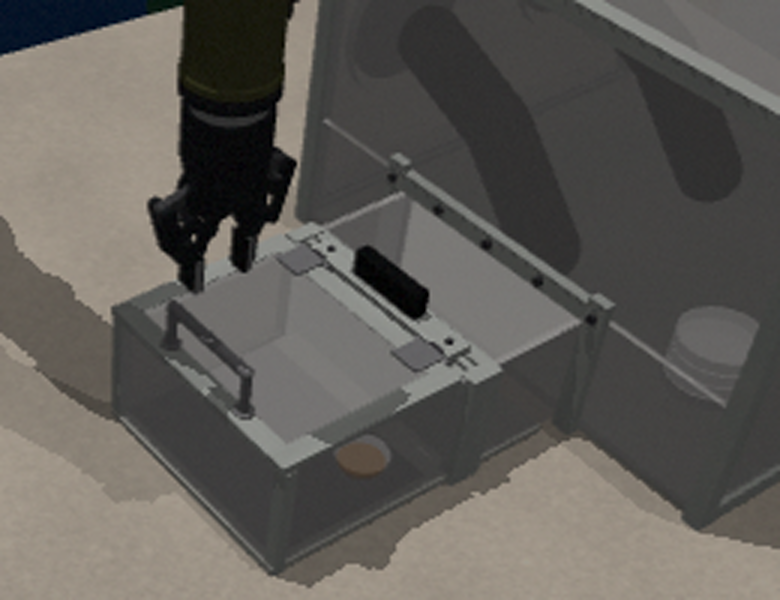

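>>> {"api": "play_rows", "payload": {
  "commands": [
    [120, [1, -1, -25], 0],
    [120, [0, 0, -25], 0],
    [120, [0, 0, -20], 0],
    [120, [0, 0, -14], 0],
    [120, [0, 0, 0], 0],
    [255, [0, 0, 0], 0],
    [255, [0, 0, 0], 0],
    [255, [0, 0, 0], 0],
    [255, [0, 0, 0], 0],
    [255, [0, 0, 0], 0],
    [255, [0, 0, 0], 0]
  ],
  "newtons": 25
}}

```text
time: 9.45
ee_pos: [0.5317, 0.1047, 0.1723]
orientation: [0.707, 0.041, -0.705, 0.041]
force: [-0.3, -2.9, 6.1]
opening: 0.0111
```

```bash
python3 - <<'E'
import numpy as np
r=np.hypot(.196,.054); a0=np.arctan2(.054,-.196); t=np.linspace(0,1.5,21); y=r*np.cos(a0-t); z=r*np.sin(a0-t)
a=np.radians(6.7)
D=np.diff(np.c_[y,z],axis=0)*1000
X=np.c_[-np.sin(a)*D[:,0],np.cos(a)*D[:,0],D[:,1]]
C=np.round(np.cumsum(X,axis=0)); print(np.diff(np.vstack([[0,0,0],C]),axis=0).astype(int).tolist(),C[-1])
E
```

```text
[[-1, 5, 15], [0, 5, 14], [-1, 7, 13], [-1, 8, 14], [-1, 8, 12], [-1, 10, 12], [-1, 10, 11], [-2, 11, 10], [-1, 12, 10], [-1, 13, 8], [-2, 13, 8], [-2, 14, 6], [-1, 14, 6], [-2, 14, 4], [-2, 15, 3], [-1, 15, 2], [-2, 15, 1], [-2, 15, 0], [-2, 15, -1], [-2, 15, -3]] [-28. 234. 145.]
```

>>> {"api": "play_rows", "payload": {
  "commands": [
    [255, [-1, 5, 15], 0],
    [255, [0, 5, 14], 0],
    [255, [-1, 7, 13], 0],
    [255, [-1, 8, 14], 0],
    [255, [-1, 8, 12], 0]
  ]
}}

```text
time: 9.95
ee_pos: [0.5281, 0.1359, 0.2396]
orientation: [0.706, 0.04, -0.706, 0.041]
force: [4.7, -5.8, -4.6]
opening: 0.0112
```

>>> {"api": "play_rows", "payload": {
  "commands": [
    [255, [-1, 10, 12], 0],
    [255, [-1, 10, 11], 0],
    [255, [-2, 11, 10], 0],
    [255, [-1, 12, 10], 0],
    [255, [-1, 13, 8], 0]
  ]
}}

```text
time: 10.45
ee_pos: [0.5223, 0.1881, 0.2917]
orientation: [0.706, 0.036, -0.706, 0.042]
force: [-1.6, -18.9, 16.4]
opening: 0.011
```

>>> {"api": "play_rows", "payload": {
  "commands": [
    [255, [-2, 12, 10], 0],
    [255, [-2, 14, 7], 0],
    [255, [-1, 14, 7], 0],
    [255, [-2, 14, 4], 0],
    [255, [-2, 15, 3], 0]
  ]
}}

```text
time: 10.95
ee_pos: [0.514, 0.2607, 0.323]
orientation: [0.707, 0.039, -0.705, 0.041]
force: [3.2, -7.2, 9.4]
opening: 0.0109
```

>>> {"api": "play_rows", "payload": {
  "commands": [
    [255, [-1, 15, 2], 0],
    [255, [-2, 15, 2], 0],
    [255, [-2, 15, 0], 0],
    [255, [-2, 15, -1], 0],
    [255, [-2, 15, -2], 0],
    [255, [0, 0, 0], 0]
  ]
}}

```text
time: 11.55
ee_pos: [0.5048, 0.3398, 0.3229]
orientation: [0.707, 0.042, -0.704, 0.041]
force: [6.2, 4.1, 0.5]
opening: 0.0108
```

```bash
python3 - <<'E'
from h import *
o=ctrl.get_obs(); print(o["time"],o["ee_pos"],o["force"],o["opening"],o["joint_pos"])
p=ctrl.get_image("scene"); save(p,"open.png",(300,0,560,240),2.5)
e=o["ee_pos"]+np.array([0,0,.0187]); B=np.array([.5202,.1964]);a=np.radians(6.7)
y=(e[:2]-B)@[-np.sin(a),np.cos(a)]-.105; z=e[2]-.135; print("r",np.hypot(y,z),"theta",np.arctan2(.054,-.196)-np.arctan2(z,y))
E
```

```text
11.55 [0.50476882 0.33976181 0.32287649] [6.24573481 4.10771945 0.54527004] 0.010760628129615755 [-0.28951327  0.45688521 -0.56967563  1.38493657  0.24690677  1.36535883
 -2.31482945]
r 0.21025974883861598 theta 1.4894074253091323
```

View pics/open.png

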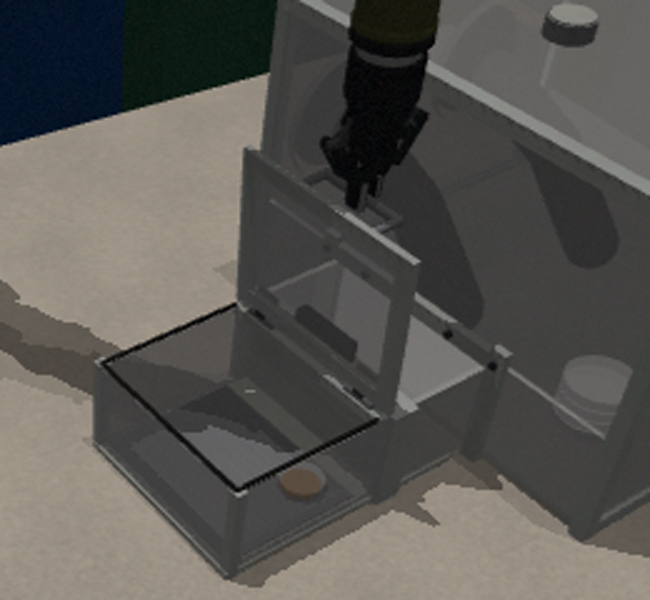

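>>> {"api": "play_rows", "payload": {
  "commands": [
    [165, [0, 0, 0], 0],
    [165, [0, 0, 0], 0],
    [165, [0, 0, 0], 0],
    [165, [0, 0, 10], 0],
    [165, [0, 0, 20], 0],
    [165, [0, 0, 25], 0],
    [165, [0, 0, 25], 0],
    [165, [0, 0, 10], 0]
  ]
}}

```text
time: 12.4
ee_pos: [0.5032, 0.3384, 0.4154]
orientation: [0.707, 0.042, -0.705, 0.04]
force: [0.3, -0.1, 0.2]
opening: 0.0302
```

>>> {"api": "play_rows", "payload": {
  "commands": [
    [100, [3, -20, 0], 0],
    [50, [7, -37, 0], 0],
    [0, [7, -37, 0], 0],
    [0, [7, -37, 0], 0],
    [0, [7, -37, 0], 0],
    [0, [7, -37, 0], 0],
    [0, [7, -37, 0], 0],
    [0, [7, -37, 0], 0],
    [0, [7, -37, 0], 0],
    [0, [7, -37, 0], 0],
    [0, [7, -37, 0], 0],
    [0, [7, -37, -20], 0],
    [0, [7, -37, -30], 0],
    [0, [7, -37, -40], 0],
    [0, [6, -11, -40], 0],
    [0, [0, 0, -40], 0],
    [0, [0, 0, 0], 0],
    [0, [0, 0, 0], 0]
  ]
}}

```text
time: 14.2
ee_pos: [0.6025, -0.1703, 0.2464]
orientation: [-0.706, -0.042, 0.706, -0.041]
force: [0.9, -0.5, 0.8]
opening: 0.085
```

```bash
python3 - <<'E'
from h import *
o=ctrl.get_obs(); print(o["time"],o["ee_pos"],o["force"],o["opening"])
p=ctrl.get_image("scene"); save(p,"fl.png",(200,120,360,280),3.5)
L=ctrl.outline_of(p,"flask_small_centre"); print([(round(r["conf"],2),np.round(r["box"])) for r in L[:2]])
Q=pts(p);Q=Q[(abs(Q[:,0]-.605)<.03)&(abs(Q[:,1]+.172)<.03)&(Q[:,2]>.106)&(Q[:,2]<.12)]; print(len(Q),(Q.min(0)+Q.max(0))/2)
P=pts(p); B=np.array([.5202,.1964]);a=np.radians(6.7); l=(P[:,:2]-B)@np.array([[np.cos(a),-np.sin(a)],[np.sin(a),np.cos(a)]])
m=(abs(l[:,0])<.12)&(l[:,1]>.05)&(l[:,1]<.19)&(P[:,2]>.25)&(P[:,2]<.37); print("lid",m.sum(),np.c_[l[m],P[m,2]].min(0),np.c_[l[m],P[m,2]].max(0))
E
```

```text
14.2 [ 0.60245724 -0.17034669  0.24641992] [ 0.87762231 -0.46063677  0.83742337] 0.0849545216787062
[(0.95, array([288., 244.,  21.,  36.]))]
113 [ 0.60465082 -0.17367939  0.11141359]
lid 2389 [-0.11996664  0.08346105  0.25003708] [0.11984754 0.15042821 0.35138998]
```

View pics/fl.png

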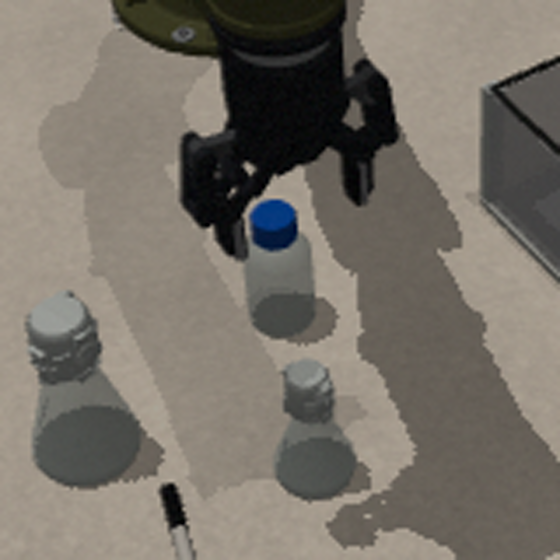

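>>> {"api": "play_rows", "payload": {
  "commands": [
    [0, [1, -2, -35], 0],
    [0, [0, 0, -40], 0],
    [0, [0, 0, -40], 0],
    [0, [0, 0, -30], 0],
    [0, [0, 0, -20], 0],
    [0, [0, 0, -10], 0],
    [0, [0, 0, 0], 0],
    [80, [0, 0, 0], 0],
    [120, [0, 0, 0], 0],
    [140, [0, 0, 0], 0],
    [150, [0, 0, 0], 0],
    [160, [0, 0, 0], 0],
    [170, [0, 0, 0], 0],
    [180, [0, 0, 0], 0],
    [190, [0, 0, 0], 0],
    [200, [0, 0, 0], 0],
    [200, [0, 0, 0], 0]
  ],
  "newtons": 25
}}

```text
time: 16.0
ee_pos: [0.6038, -0.173, 0.0717]
orientation: [0.706, 0.041, -0.706, 0.041]
force: [-0.9, -0.5, 6.1]
opening: 0.0326
```

>>> {"api": "play_rows", "payload": {
  "commands": [
    [200, [0, 0, 5], 0],
    [200, [0, 0, 15], 0],
    [200, [0, 0, 30], 0],
    [200, [0, 0, 30], 0],
    [200, [0, 0, 30], 0],
    [200, [0, 0, 30], 0],
    [200, [0, 0, 25], 0],
    [200, [0, 0, 0], 0]
  ]
}}

```text
time: 16.8
ee_pos: [0.6051, -0.1727, 0.2398]
orientation: [0.708, 0.041, -0.704, 0.042]
force: [-0.0, -0.2, -1.3]
opening: 0.0329
```

>>> {"api": "play_rows", "payload": {
  "commands": [
    [200, [-5, 15, 0], 0],
    [200, [-10, 30, 0], 0],
    [200, [-10, 30, 0], 0],
    [200, [-10, 30, 0], 0],
    [200, [-10, 30, 0], 0],
    [200, [-10, 30, 0], 0],
    [200, [-10, 30, 0], 0],
    [200, [-10, 30, 0], 0],
    [200, [-10, 30, 0], 0],
    [200, [-10, 30, 0], 0],
    [200, [-8, 25, 0], 0],
    [200, [-5, 15, 0], 0],
    [200, [0, 0, 0], 0],
    [200, [0, 0, 0], 0]
  ]
}}

```text
time: 18.2
ee_pos: [0.4944, 0.152, 0.2349]
orientation: [-0.705, -0.041, 0.707, -0.042]
force: [0.3, -0.5, -1.3]
opening: 0.0327
```

```bash
python3 - <<'E'
from h import *
o=ctrl.get_obs(); print(o["time"],o["ee_pos"],o["force"],o["opening"])
p=ctrl.get_image("scene"); save(p,"pl.png",(280,0,520,240),2.5)
e=o["ee_pos"];B=np.array([.5202,.1964]);a=np.radians(6.7);v=e[:2]-B;print("box xy",v@[np.cos(a),np.sin(a)],v@[-np.sin(a),np.cos(a)])
E
```

```text
18.2 [0.49444917 0.15202579 0.23490965] [ 0.26053391 -0.48609195 -1.31456404] 0.03267729344344443
box xy -0.030752143355288687 -0.04106679263380415
```

View pics/pl.png

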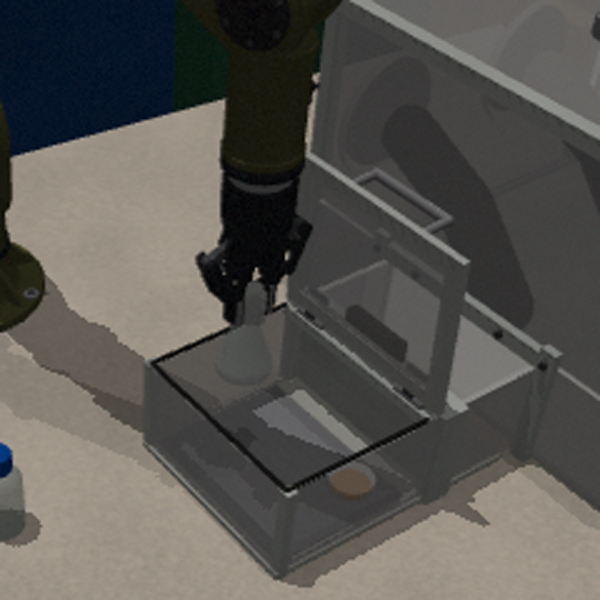

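>>> {"api": "play_rows", "payload": {
  "commands": [
    [200, [0, 0, -20], 0],
    [200, [0, 0, -30], 0],
    [200, [0, 0, -30], 0],
    [200, [0, 0, -30], 0],
    [200, [0, 0, -20], 0],
    [200, [0, 0, -10], 0],
    [200, [0, 0, -3], 0],
    [200, [0, 0, -2], 0],
    [200, [0, 0, 0], 0]
  ]
}}

```text
time: 19.15
ee_pos: [0.496, 0.1522, 0.0915]
orientation: [0.706, 0.041, -0.705, 0.041]
force: [0.2, -0.2, -1.2]
opening: 0.0324
```

>>> {"api": "play_rows", "payload": {
  "commands": [
    [200, [0, 0, -2], 0],
    [200, [0, 0, -2], 0],
    [200, [0, 0, 0], 0]
  ]
}}

```text
time: 19.45
ee_pos: [0.4955, 0.1522, 0.087]
orientation: [0.706, 0.041, -0.706, 0.041]
force: [-0.2, -0.0, -1.8]
opening: 0.0327
```

>>> {"api": "play_rows", "payload": {
  "commands": [
    [200, [0, 0, -1], 0],
    [200, [0, 0, -1], 0],
    [200, [0, 0, 0], 0]
  ]
}}

```text
time: 19.75
ee_pos: [0.4954, 0.1522, 0.0847]
orientation: [-0.706, -0.041, 0.706, -0.041]
force: [0.0, -0.0, -1.5]
opening: 0.0328
```

>>> {"api": "play_rows", "payload": {
  "commands": [
    [200, [0, 0, -1], 0],
    [200, [0, 0, 0], 0]
  ]
}}

```text
time: 19.95
ee_pos: [0.4954, 0.1523, 0.0838]
orientation: [-0.706, -0.041, 0.706, -0.041]
force: [0.7, -0.2, -1.3]
opening: 0.0329
```

>>> {"api": "play_rows", "payload": {
  "commands": [
    [200, [0, 0, -1], 0],
    [200, [0, 0, 0], 0]
  ]
}}

```text
time: 20.15
ee_pos: [0.4955, 0.1522, 0.0837]
orientation: [0.706, 0.041, -0.706, 0.041]
force: [-1.9, -0.9, 9.1]
opening: 0.0329
```

>>> {"api": "play_rows", "payload": {
  "commands": [
    [200, [0, 0, -1], 0],
    [200, [0, 0, 0], 0]
  ]
}}

```text
time: 20.35
ee_pos: [0.4956, 0.1523, 0.0836]
orientation: [0.706, 0.041, -0.705, 0.041]
force: [-5.5, -2.0, 19.9]
opening: 0.0325
```

>>> {"api": "play_rows", "payload": {
  "commands": [
    [200, [0, 0, 1], 0],
    [160, [0, 0, 0], 0],
    [145, [0, 0, 0], 0],
    [130, [0, 0, 0], 0],
    [110, [0, 0, 0], 0],
    [90, [0, 0, 0], 0],
    [70, [0, 0, 0], 0],
    [70, [0, 0, 0], 0],
    [70, [0, 0, 0], 0],
    [70, [0, 0, 5], 0],
    [70, [0, 0, 15], 0],
    [70, [0, 0, 30], 0],
    [70, [0, 0, 30], 0],
    [70, [0, 0, 35], 0],
    [70, [0, 0, 35], 0]
  ]
}}

```text
time: 21.85
ee_pos: [0.495, 0.1512, 0.2342]
orientation: [-0.706, -0.041, 0.706, -0.041]
force: [0.5, 0.5, -0.7]
opening: 0.062
```

```bash
python3 - <<'E'
from h import *
o=ctrl.get_obs(); print(o["time"],o["ee_pos"],o["force"],o["opening"])
p=ctrl.get_image("scene"); save(p,"rel.png",(280,0,520,240),2.5)
B=np.array([.5202,.1964]);a=np.radians(6.7)
P=pts(p);A=np.array([[np.cos(a),-np.sin(a)],[np.sin(a),np.cos(a)]]); 
for r in ctrl.outline_of(p,"flask_small_centre")[:2]:
    Q=pts(p,r["region"]);l=np.c_[(Q[:,:2]-B)@A,Q[:,2]]; t=l[(l[:,2]>.11)&(l[:,2]<.14)]
    print(round(r["conf"],2),np.round(r["box"]),np.median(l,0),l[:,2].max(),len(t),np.median(t,0) if len(t) else "")
l=(P[:,:2]-B)@A;m=(abs(l[:,0])<.12)&(l[:,1]>.05)&(l[:,1]<.19)&(P[:,2]>.32)&(P[:,2]<.37); L=np.c_[l[m],P[m,2]]; print("lid",L.min(0),L.max(0))
E
```

```text
21.85 [0.49503356 0.15120312 0.23417501] [ 0.53178714  0.5266361  -0.67152663] 0.062041981426439415
0.68 [374. 169.  12.  24.] [-0.01936876 -0.04558907  0.10651009] 0.12745972434929786 99 [-0.02446033 -0.04444475  0.12265639]
lid [-0.11804456  0.08537115  0.32003057] [0.11983516 0.14940154 0.3520415 ]
```

View pics/rel.png

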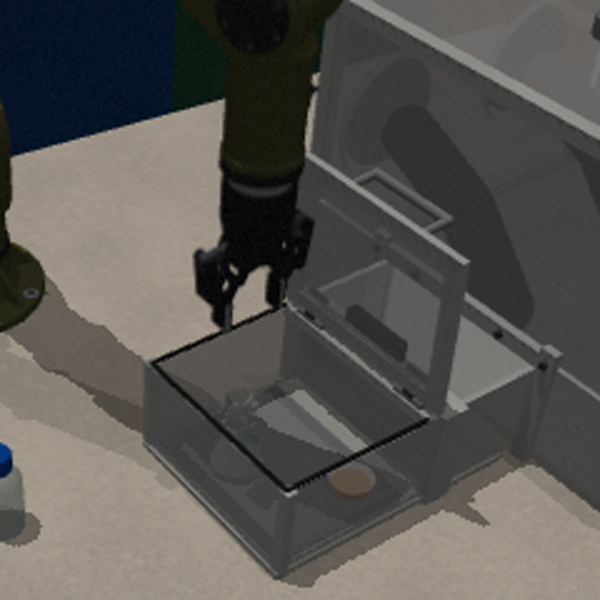

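>>> {"api": "play_rows", "payload": {
  "commands": [
    [165, [0, 0, 30], 0],
    [165, [0, 0, 40], 0],
    [165, [0, 0, 40], 0],
    [165, [0, 0, 40], 0],
    [165, [0, 0, 31], 0],
    [165, [1, 20, 0], 0],
    [165, [2, 35, 0], 0],
    [165, [2, 35, 0], 0],
    [165, [2, 35, 0], 0],
    [165, [1, 34, 0], 0],
    [165, [1, 30, 0], 0],
    [165, [0, 0, 0], 0],
    [165, [0, 0, 0], 0]
  ]
}}

```text
time: 23.25
ee_pos: [0.5044, 0.341, 0.4127]
orientation: [-0.705, -0.041, 0.706, -0.042]
force: [0.8, -0.1, 1.0]
opening: 0.0301
```

>>> {"api": "play_rows", "payload": {
  "commands": [
    [165, [0, -1, -25], 0],
    [165, [0, 0, -25], 0],
    [165, [0, 0, -24], 0],
    [165, [0, 0, -14], 0],
    [165, [0, 0, 0], 0],
    [255, [0, 0, 0], 0],
    [255, [0, 0, 0], 0],
    [255, [0, 0, 0], 0],
    [255, [0, 0, 0], 0],
    [255, [0, 0, 0], 0]
  ],
  "newtons": 25
}}

```text
time: 24.25
ee_pos: [0.505, 0.34, 0.3267]
orientation: [0.707, 0.041, -0.705, 0.041]
force: [1.4, -2.5, 4.3]
opening: 0.0108
```

>>> {"api": "play_rows", "payload": {
  "commands": [
    [255, [2, -15, 2], 0],
    [255, [2, -15, 1], 0],
    [255, [2, -15, 0], 0],
    [255, [2, -15, -2], 0],
    [255, [1, -15, -2], 0]
  ]
}}

```text
time: 24.75
ee_pos: [0.5133, 0.2667, 0.3266]
orientation: [0.707, 0.043, -0.705, 0.041]
force: [2.1, 2.8, 5.9]
opening: 0.0106
```

>>> {"api": "play_rows", "payload": {
  "commands": [
    [255, [2, -15, -3], 0],
    [255, [2, -14, -4], 0],
    [255, [1, -14, -7], 0],
    [255, [2, -14, -7], 0],
    [255, [2, -13, -9], 0]
  ]
}}

```text
time: 25.25
ee_pos: [0.5219, 0.1926, 0.2961]
orientation: [0.706, 0.04, -0.706, 0.042]
force: [-6.6, -7.0, 15.3]
opening: 0.0105
```

>>> {"api": "play_rows", "payload": {
  "commands": [
    [255, [1, -13, -8], 0],
    [255, [1, -12, -10], 0],
    [255, [2, -11, -10], 0],
    [255, [1, -10, -11], 0]
  ]
}}

```text
time: 25.65
ee_pos: [0.527, 0.1471, 0.2556]
orientation: [-0.706, -0.04, 0.706, -0.041]
force: [-0.8, -2.4, 5.4]
opening: 0.0109
```

>>> {"api": "play_rows", "payload": {
  "commands": [
    [255, [1, -10, -12], 0],
    [255, [1, -8, -12], 0],
    [255, [1, -8, -14], 0],
    [255, [1, -7, -13], 0]
  ]
}}

```text
time: 26.05
ee_pos: [0.5306, 0.1152, 0.2037]
orientation: [-0.705, -0.041, 0.707, -0.041]
force: [-2.6, 1.8, 2.2]
opening: 0.011
```

>>> {"api": "play_rows", "payload": {
  "commands": [
    [255, [0, -3, -8], 0],
    [255, [0, -2, -7], 0],
    [255, [0, -2, -6], 0],
    [255, [0, -2, -5], 0],
    [255, [0, 0, 0], 0]
  ]
}}

```text
time: 26.55
ee_pos: [0.5316, 0.106, 0.178]
orientation: [-0.706, -0.041, 0.706, -0.041]
force: [1.6, -4.0, -4.8]
opening: 0.0105
```

>>> {"api": "play_rows", "payload": {
  "commands": [
    [255, [0, -1, -3], 0],
    [255, [0, 0, -2], 0],
    [255, [0, 0, -2], 0],
    [255, [0, 0, 0], 0]
  ]
}}

```text
time: 26.95
ee_pos: [0.5318, 0.1048, 0.1732]
orientation: [0.706, 0.04, -0.705, 0.042]
force: [-3.6, -8.1, 12.7]
opening: 0.0107
```

>>> {"api": "play_rows", "payload": {
  "commands": [
    [255, [0, 0, -2], 0],
    [255, [0, 0, 0], 0]
  ]
}}

```text
time: 27.15
ee_pos: [0.532, 0.1048, 0.1729]
orientation: [0.707, 0.04, -0.705, 0.042]
force: [-7.5, -10.2, 28.0]
opening: 0.0104
```

>>> {"api": "play_rows", "payload": {
  "commands": [
    [255, [0, 0, 2], 0],
    [140, [0, 0, 0], 0],
    [120, [0, 0, 0], 0],
    [120, [0, 0, 0], 0],
    [120, [0, 0, 10], 0],
    [120, [0, 0, 25], 0],
    [120, [0, 0, 25], 0],
    [255, [0, 0, 5], 0],
    [255, [0, 0, 0], 0],
    [255, [0, 0, 0], 0],
    [255, [0, 0, 0], 0],
    [255, [0, 0, 0], 0]
  ]
}}

```text
time: 28.35
ee_pos: [0.531, 0.1061, 0.236]
orientation: [-0.705, -0.041, 0.706, -0.041]
force: [-0.4, -0.1, 0.4]
opening: -0.0002
```

>>> {"api": "play_rows", "payload": {
  "commands": [
    [255, [0, 0, -20], 0],
    [255, [0, 0, -8], 0],
    [255, [0, 0, -4], 0],
    [255, [0, 0, -2], 0],
    [255, [0, 0, 0], 0]
  ]
}}

```text
time: 28.85
ee_pos: [0.5315, 0.1063, 0.2029]
orientation: [-0.706, -0.041, 0.706, -0.041]
force: [-0.4, 0.1, 0.5]
opening: -0.0001
```

>>> {"api": "play_rows", "payload": {
  "commands": [
    [255, [0, 0, -3], 0],
    [255, [0, 0, -3], 0],
    [255, [0, 0, -2], 0],
    [255, [0, 0, 0], 0]
  ]
}}

```text
time: 29.25
ee_pos: [0.5315, 0.1062, 0.1951]
orientation: [0.706, 0.041, -0.706, 0.041]
force: [-0.4, -1.0, 1.4]
opening: 0.0001
```

>>> {"api": "play_rows", "payload": {
  "commands": [
    [255, [0, 0, -1], 0],
    [255, [0, 0, -1], 0],
    [255, [0, 0, 0], 0]
  ]
}}

```text
time: 29.55
ee_pos: [0.5316, 0.1062, 0.1947]
orientation: [0.707, 0.041, -0.705, 0.041]
force: [-5.3, -2.0, 17.0]
opening: 0.0001
```

>>> {"api": "play_rows", "payload": {
  "commands": [
    [255, [0, 0, 5], 0],
    [255, [0, 0, 25], 0],
    [255, [0, 0, 40], 0],
    [255, [0, -20, 30], 0],
    [255, [0, -40, 0], 0],
    [255, [0, -40, 0], 0],
    [255, [0, -40, 0], 0],
    [255, [0, -30, 0], 0],
    [255, [0, 0, 0], 0],
    [255, [0, 0, 0], 0],
    [255, [0, 0, 0], 0]
  ]
}}

```text
time: 30.65
ee_pos: [0.5315, -0.0623, 0.2929]
orientation: [0.706, 0.042, -0.706, 0.042]
force: [0.2, -0.2, 0.3]
opening: -0.0004
```

```bash
python3 - <<'E'
from h import *
np.set_printoptions(precision=3,suppress=True)
o=ctrl.get_obs(); print(o["time"],o["ee_pos"],o["force"])
B=np.array([.5202,.1964]);a=np.radians(6.7);A=np.array([[np.cos(a),-np.sin(a)],[np.sin(a),np.cos(a)]])
for c in ("scene","top"):
    p=ctrl.get_image(c); save(p,"end_"+c+".png",*(((280,60,520,260),3) if c=="scene" else (None,1)))
    P=pts(p); l=np.c_[(P[:,:2]-B)@A,P[:,2]]
    for n,(y0,y1,z0,z1) in dict(bar=(-.1,-.08,.18,.21),lidfree=(-.107,-.09,.135,.16),lidhinge=(.06,.09,.135,.16),grip=(.117,.133,.16,.2)).items():
        q=l[(abs(l[:,0])<.04 if n in("bar","grip") else (abs(l[:,0])<.12))&(l[:,1]>y0)&(l[:,1]<y1)&(l[:,2]>z0)&(l[:,2]<z1)]
        print(c,n,len(q),np.percentile(q[:,2],[50,90]) if len(q) else "")
    for n in "flask_small_centre flask_large_centre media_bottle_centre dish_in_box dish_stack dish_single marker_pen tube_rack tweezers".split():
        L=ctrl.outline_of(p,n)
        if L: print(n,round(L[0]["conf"],2),np.round(L[0]["box"]),np.median(pts(p,L[0]["region"]),0))
E
```

```text
30.65 [ 0.531 -0.062  0.293] [ 0.207 -0.16   0.276]
scene bar 112 [0.194 0.197]
scene lidfree 410 [0.145 0.149]
scene lidhinge 603 [0.145 0.149]
scene grip 132 [0.171 0.175]
flask_small_centre 0.71 [302. 297.  37.  32.] [ 0.749 -0.208  0.017]
flask_large_centre 0.65 [224. 232.  34.  58.] [ 0.521 -0.325  0.068]
media_bottle_centre 0.73 [280. 197.  24.  43.] [ 0.461 -0.137  0.072]
dish_stack 0.83 [381. 272.  34.  40.] [ 0.793 -0.006  0.048]
marker_pen 0.69 [255. 280.  12.  46.] [ 0.642 -0.293  0.012]
tube_rack 0.64 [188. 297.  54.  50.] [ 0.648 -0.457  0.048]
tweezers 0.71 [186. 230.  25.  33.] [ 0.395 -0.401  0.005]
top bar 185 [0.194 0.196]
top lidfree 708 [0.144 0.146]
top lidhinge 1269 [0.144 0.147]
top grip 270 [0.171 0.173]
flask_large_centre 0.93 [416. 225.  38.  32.] [ 0.502 -0.303  0.079]
media_bottle_centre 0.73 [211. 222. 100. 121.] [0.518 0.196 0.143]
dish_in_box 0.32 [212. 221. 103. 120.] [0.519 0.196 0.143]
dish_stack 0.85 [293. 122.  36.  34.] [0.78  0.002 0.048]
dish_single 0.71 [463. 177.  46.  47.] [ 0.628 -0.446  0.048]
marker_pen 0.72 [211. 222. 100. 118.] [0.518 0.196 0.143]
tube_rack 0.91 [461. 179.  45.  50.] [ 0.63  -0.446  0.047]
tweezers 0.8 [440. 267.  28.  37.] [ 0.391 -0.397  0.004]
```

View pics/end_scene.png

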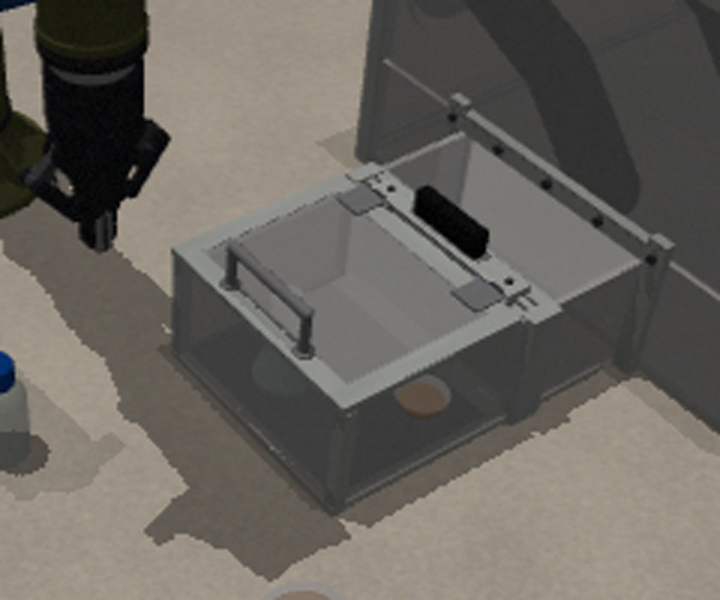

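The lid is shut flush, with the bar at (270,290). The flask is faintly visible standing at (275,370), the dish is at (422,397), and the inner door's grip is down.

```bash
python3 -c "
from rig import ctrl
print(ctrl.close_job())"
```

```text
the job is handed in; nothing more can be done
None
```

The small flask is in the airlock with the lid shut again, and the job was handed in at about 31 s of the 72 s allowed. No verdict was reported.

**What I did**
- **Inner door:** it stood about 11–12 mm up. I pressed its grip down to a hard stop at 171.5 mm, with about 27 N, before touching the lid.
- **Lid open:** I swung it by the bar to about 1.49 rad.
- **Flask:** I gripped it by the foil and lowered it until it touched the airlock floor, near x −30, y −40 mm. The push at touchdown reached about 20 N. I then eased off 1 mm, let go and withdrew.
- **Lid shut:** I swung it back and pressed it home twice, once holding the bar and once on top of the bar with shut fingers.

**Last checks**
- **Lid:** the bar top stopped at 194.7 mm against 195 mm expected, and the lid's front and back edges measured the same height, so it is shut.
- **Inner door:** its grip measured 171–173 mm, which is shut.
- **Flask:** right after release it stood upright, with its top at about 123 mm against 124 mm expected. Through the shut lid it shows only faintly.
- **Dish in the airlock:** it looks in the same place, but I judged that by eye only.
- **Other things on the bench:** the large flask, bottle, dish stack, pen, rack and tweezers were within about 2 mm wherever the network found them; I had only one view each for the bottle and the pen.
- **Robot:** it is clear of everything.

**Disagreements:** in the last pictures the network gave some wrong labels. It called the single dish the small flask, though that reading's position shows the single dish unmoved. In the top view it labelled the airlock lid as the bottle, the pen and the dish in the airlock, and the tube rack as the single dish. I ignored all of these.

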